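# Clear the sorting deck into the round pan and the square crate

### The job

Clear the raised sorting deck: the two round steel flanges go into the round pan and the square steel plate into the square crate. They are too wide to grip, so slide each one off the end of the deck so that it drops into its container. Leave the small tin and the big nut standing where they are on the deck.

Things in the scene. Friction and masses are not known exactly. Their poses are not given: they have to be found in the camera images.
- deck: the sorting deck: a flat grey steel sheet 300 mm (its x) by 540 mm (its y), no rim, top face 140 mm above its origin, on blue legs; fixed. Origin on the bench under its centre; its y axis runs along its length. Each end (y = +270 and -270 mm) overhangs a container by about 45 mm. Its place and yaw (up to 0.12 rad) vary.
- pan: round open green plastic pan, outer diameter 210 mm at the rim (200 mm at the foot), wall 4 mm, floor 5 mm, 120 mm high (8 mm below the deck's sheet); fixed on the bench at one end of the deck (which end varies), its axis 60 mm beyond the deck's end edge and up to 35 mm off the deck's long centreline. Origin: centre of its underside.
- crate: square open green plastic crate 210 x 210 mm, wall 5 mm, floor 5 mm, 120 mm high, sides parallel to the deck's; fixed at the other end of the deck, its centre 60 mm beyond that end edge and up to 35 mm off the deck's long centreline. Origin: centre of its underside.
- flange_a: round solid steel flange, diameter 90 mm, 18 mm thick, about 0.35 to 0.7 kg, lying flat on the deck, slides with ordinary dry friction; shows four dark bolt holes (painted flat). Origin: centre of its underside.
- flange_b: the second round steel flange, the same as flange_a.
- plate: square steel plate 90 x 90 mm, 18 mm thick, about 0.35 to 0.7 kg, lying flat on the deck; its sides lie along its own x and y and are turned up to 0.35 rad from the deck's. Shows four dark holes (painted flat). Origin: centre of its underside.
- tin: small closed tin with a paper label, diameter 52 mm, 45 mm high, 0.3 kg, loose, standing on the deck near one long edge. A bystander. Origin: centre of its underside.
- nut: large dark steel hexagon nut, 55 mm across flats (64 mm across corners), 29 mm high, 0.35 kg, loose, lying flat on the deck near the other long edge. A bystander. Origin: centre of its underside.

How it is judged:
By the outcome, as a careful person would: the job done as asked, in the order asked, and still so for the second after the job is handed in, with the robot touching nothing.
It also fails if it takes over 72 s, if anything falls off the work surface, if the arm or the gripper's body presses on something with over 40 N, if the wrist force passes 120 N, or if a joint passes its speed limit or range.

### The arm

A 6-joint arm with a two-finger parallel gripper is mounted at the origin on the work surface. World frame = base frame: x ahead of the robot, y to its left, z up, the work surface at z = 0. Lengths are in mm, angles in rad, forces in N, time in s.
With the tool pointing down it reaches from about 350 to 775 mm from the base axis. Payload 7.3 kg.
Tool frame: the origin (TCP) lies on the front face of the gripper's body, between the roots of the fingers; the fingertips stand 66 mm ahead of it and the grasp point (between the pads) lies 47 mm ahead of it (bot.tcp_to_grasp is the z of the grasp point in the tool frame, in mm); z points along the fingers, y is the direction in which the jaws open and shut (so a half turn about z gives the same grasp; the last joint's range is limited). The gripper opens to 92 mm and grips with 3 to 60 N. Pads are 19 mm wide; open, the fingers measure 130 mm over their backs; the gripper's body (75 mm by 190 mm) begins 47 mm behind the grasp point.
Start: joints at [-1.379, 0.342, 1.524, -0, 1.275, -0.146], TCP at [174.013, -495.336, 292.241] pointing down, gripper open.
Joint ranges: [-2.53, 2.53], [-0.77, 2.02], [0.04, 2.7], [-1, 4.14], [0.28, 2.66], [-3.11, 3.11]. Speed limits (rad/s): [2.57, 2.57, 3.14, 3.14, 3.14, 3.14].

### API

Orientations are given as [roll, pitch, yaw] about the fixed x, y, z axes, in that order (R = Rz(yaw) Ry(pitch) Rx(roll)).
In Python, from plant import bot gives the robot as it stands.
- The arm moves only by the tool carry_out, never from a script. Its argument "deltas" is a list that holds one entry, the list of rows, each a list of 4 numbers: the shift along the tool's x, y, z in mm, then the turn about the tool's z in units of 5 degrees (1.0 is 5 degrees). A call has 1 to 20 rows; each row is the pose to reach, as a shift and turn from the pose commanded when the call began, along the tool's axes at that moment; what a row does not reach only later rows make up. A row lasts 1/10 s, in which the tool goes at most 50 mm and 8.59 degrees, less where a joint would pass 70% of its speed; a pose out of reach is approached as far as the arm can. A call with a gripper value outside its range is refused whole. "fingers" is the finger opening in mm, from 0 to 91.8, set as the call begins (left out, the last holds). The fingers move at their own pace and stop on an object; the grip force is fixed at half the most. Time passes only in rows, so rows that repeat a pose let the fingers close. It gives the time, the measured TCP pose, the force and the opening at its end, in the units of the state.
- bot.get_obs(): the state, without advancing time (a new reading comes with each control period).
- bot.capture(name): name is "scene" or "side" or "wrist"; returns (picture, depth): 400x640x3 uint8, blue, green, red; 400x640 float32, mm along the optical axis (not along the pixel's ray), 0 where there is no reading.
- bot.camera_model(name): a dict with "K" (3x3 intrinsics, pixels), "camera_from_world" (4x4, takes a point from world to camera coordinates). Camera axes: x right, y down, z forward; pixel columns grow to the right and rows downward; lengths in mm; the calibration is good to about 2 mm. A picture is of the moment at which its call begins: read the wrist's pose just before it. camera_model takes no time and is no camera call; for the wrist camera it gives the pose at the moment of the call.
- bot.close_job(): hands the job in, once; it reports no verdict.
The state is a dict: "time": time; "joint_positions": joint angles; "dq": joint speeds; "tau": joint torques, N m; "tool_pos": TCP position; "tcp_rot": TCP orientation; "contact_force": force on the tool from outside, world axes, zero at the start; "moment": the same for the moment, N m; "grip_width": finger opening in mm.
Only numpy, scipy, OpenCV 4.12 (cv2) and the standard library are available. Lean on these libraries where they do the work, as an engineer would, in place of code of your own. Each camera call takes 0.05 s, during which the arm holds its last target. There are 200 camera calls.

## Working session

There is one attempt and no reset: what is moved stays moved. The work goes in short steps, Python scripts to look and compute and a tool call to move; the robot and the scene stay as the last step left them, time stands still between calls to the robot, and variables do not carry over. Pictures are saved under pics/ and viewed, about 8 in all and at most 12, crops included, and the job is handed in when it is done.

Besides the shell and the picture viewer there is one more tool, called after "Request:" as name(argument=value, ...) on one line, values as JSON. carry_out: Moves the arm, as the interface text tells. Its arguments: {"type":"object","properties":{"deltas":{"type":"array","items":{"type":"array","items":{"type":"array","items":{"type":"number"}}}},"fingers":{"type":"number"}},"required":["deltas"]}

```bash
mkdir -p pics; ls; python3 - <<'E'
from plant import bot
import cv2,numpy as np
o=bot.get_obs();print(o)
for n in("scene","side"):
    p,d=bot.capture(n);cv2.imwrite(f"pics/{n}0.png",p);np.save(f"pics/{n}0.npy",d)
    m=bot.camera_model(n);print(n,m["K"],m["camera_from_world"])
    np.savez(f"pics/{n}_cm.npz",K=m["K"],T=m["camera_from_world"])
E
```

```text
pics
{'time': 0.0, 'joint_positions': array([-1.37902420e+00,  3.42731092e-01,  1.52502347e+00, -2.95372081e-05,
        1.27538911e+00, -1.46018525e-01]), 'dq': array([ 0.00133662,  0.00083132,  0.00022841, -0.00187224,  0.00100208,
       -0.00028165]), 'tau': array([-4.81107600e-04, -4.31243634e+01, -2.44214988e+01,  7.16820988e-02,
        5.59913332e-02, -1.17936665e-04]), 'tool_pos': array([ 173.93245388, -495.02434655,  291.5382868 ]), 'tcp_rot': array([-3.14005402e+00, -1.97730515e-04,  3.37799121e-01]), 'contact_force': array([ 0.05490023,  0.67472706, -0.84354776]), 'moment': array([ 0.00295243, -0.02163606,  0.02171801]), 'grip_width': 91.775851269948}
scene [[411.96043192   0.         314.83830088]
 [  0.         411.96043192 201.49642589]
 [  0.           0.           1.        ]] [[ 3.32239900e-01 -9.43194903e-01 -1.53915266e-04 -1.79359291e+02]
 [-8.91109752e-01 -3.13839447e-01 -3.27762432e-01  5.31466742e+02]
 [ 3.09095551e-01  1.09032913e-01 -9.44760162e-01  8.53773965e+02]
 [ 0.00000000e+00  0.00000000e+00  0.00000000e+00  1.00000000e+00]]
side [[435.17942192   0.         320.36414723]
 [  0.         435.17942192 199.97512016]
 [  0.           0.           1.        ]] [[-5.24233221e-01  8.51545319e-01  7.07805108e-03  2.95695199e+02]
 [ 8.13963421e-01  5.03505113e-01 -2.89734622e-01 -4.32168366e+02]
 [-2.50285996e-01 -1.46127239e-01 -9.57080848e-01  1.48296436e+03]
 [ 0.00000000e+00  0.00000000e+00  0.00000000e+00  1.00000000e+00]]
```

View pics/scene0.png

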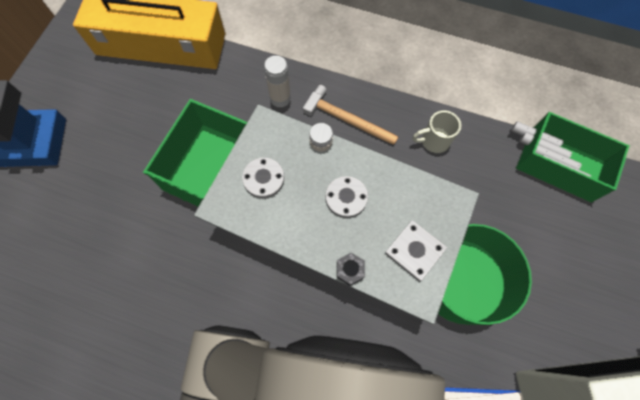

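View pics/side0.png

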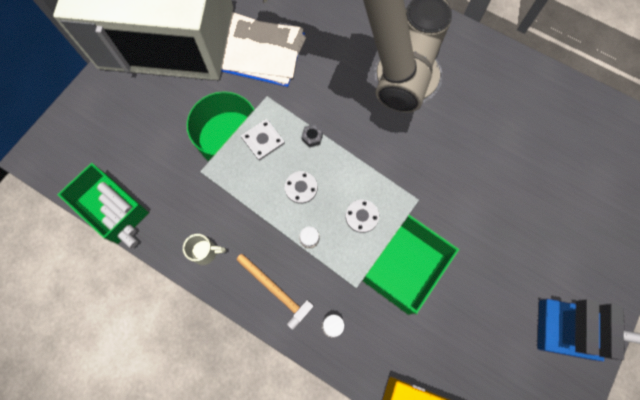

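The scene view shows the crate at the left (+y) end, around pixel (200,155), and the pan at the right (−y) end, around (485,275). The flanges are at (263,177) and (347,196), the plate at (417,250) beside the pan end, the tin at (320,137) and the nut at (351,268). The side view agrees. Next I'll measure positions.

```bash
cat > h.py <<'E'
import cv2,numpy as np
def world(d,cm):
    K,T=cm["K"],cm["T"] if "T" in cm else cm["camera_from_world"]
    v,u=np.mgrid[:d.shape[0],:d.shape[1]]
    P=np.stack([(u-K[0,2])/K[0,0]*d,(v-K[1,2])/K[1,1]*d,d],-1)
    W=(P-T[:3,3])@T[:3,:3]
    W[d<=0]=np.nan
    return W
def comps(mask,W,amin=40):
    n,l,s,c=cv2.connectedComponentsWithStats(mask.astype(np.uint8))
    for i in range(1,n):
        if s[i,4]>=amin: yield c[i],s[i,4],W[l==i]
def rays(pts,z,cm):
    K,T=cm["K"],cm["T"] if "T" in cm else cm["camera_from_world"]
    p=cv2.undistortPoints(np.float32(pts).reshape(-1,1,2),K,None).reshape(-1,2)
    D=np.c_[p,np.ones(len(p))]@T[:3,:3]; C=-T[:3,:3].T@T[:3,3]
    return (C+D*((z-C[2])/D[:,2])[:,None])[:,:2]
E
python3 - <<'E'
from h import *
for n in("scene","side"):
    d=np.load(f"pics/{n}0.npy");cm=dict(np.load(f"pics/{n}_cm.npz"));p=cv2.imread(f"pics/{n}0.png")
    W=world(d,cm);z=W[...,2]
    inr=(W[...,0]>200)&(W[...,0]<900)&(abs(W[...,1])<500)
    for c,a,w in comps((z>133)&(z<200)&inr,W,3000):
        r=cv2.minAreaRect(np.float32(w[:,:2]));print(n,"deck",c,a,r,np.nanmedian(w[:,2]))
    k=cv2.morphologyEx(((z>149)&(z<200)&inr).astype(np.uint8),cv2.MORPH_OPEN,np.ones((3,3)))
    for c,a,w in comps(k,W,100):
        r=cv2.minAreaRect(np.float32(w[:,:2]));e=cv2.minEnclosingCircle(np.float32(w[:,:2]))
        print(n,np.round(c),a,"zmed %.1f max %.1f"%(np.median(w[:,2]),w[:,2].max()),np.round(w[:,:2].mean(0),1),"rect",np.round(r[0],1),np.round(r[1],1),round(r[2],1),"circ",np.round(e[0],1),round(e[1],1))
    hsv=cv2.cvtColor(p,cv2.COLOR_BGR2HSV)
    g=(hsv[...,0]>45)&(hsv[...,0]<80)&(hsv[...,1]>120)&inr
    for c,a,w in comps(g,W,1000):
        t=w[w[:,2]>108]; e=cv2.minEnclosingCircle(np.float32(t[:,:2]));r=cv2.minAreaRect(np.float32(t[:,:2]))
        print(n,"green",np.round(c),len(t),np.round(e[0],1),e[1],"rect",r)
E
```

```text
scene deck [341.44582882 210.41723847] 33228 ((555.7185668945312, -45.08380126953125), (540.5883178710938, 301.53643798828125), 85.0966796875) 139.7120535641996
scene [320. 137.] 532 zmed 183.5 max 189.8 [677.1  35.8] rect [681.1  37. ] [50.2 50.2] 67.1 circ [682.2  37.2] 26.1
scene [263. 177.] 1278 zmed 157.4 max 162.7 [554.3 125. ] rect [555.5 126. ] [88.5 88.5] 81.7 circ [556.2 125.9] 45.5
scene [346. 196.] 1336 zmed 157.4 max 162.7 [572.5 -58.4] rect [574. -58.] [88.5 87.9] 30.6 circ [574.2 -58.2] 45.1
scene [416. 250.] 1953 zmed 157.3 max 162.0 [ 508.4 -228.2] rect [ 510.1 -228.3] [90.  90.7] 68.7 circ [ 508.6 -227.8] 61.5
scene [350. 268.] 708 zmed 168.3 max 172.2 [ 426.6 -113.7] rect [ 427.  -113.9] [60.9 55. ] 17.5 circ [ 427.2 -113.7] 31.2
scene green [194. 151.] 782 [586.6 310. ] 128.58038330078125 rect ((587.2926025390625, 310.68487548828125), (154.56204223632812, 213.1365509033203), 85.37682342529297)
scene green [487. 279.] 691 [ 518.9 -373.2] 104.58745574951172 rect ((516.0189208984375, -399.7489013671875), (155.76136779785156, 208.3495635986328), 84.48645782470703)
sid
[... 377 characters left out ...]
 429.9 -113.2] 31.5
side [301. 186.] 811 zmed 158.5 max 166.8 [576.4 -57.4] rect [575.2 -58.7] [88.6 85.5] 31.8 circ [575.3 -58.7] 45.5
side [362. 215.] 851 zmed 158.6 max 166.8 [558.7 126.8] rect [557.6 126.7] [87.9 88.7] 15.8 circ [557.4 126.5] 45.9
side [309. 237.] 331 zmed 184.8 max 192.5 [688.1  40.1] rect [685.7  38.9] [50.3 47.5] 28.7 circ [686.1  38.6] 25.6
side green [216. 120.] 329 [ 520.5 -372.6] 104.61768341064453 rect ((518.3850708007812, -400.2435607910156), (152.5292510986328, 207.15760803222656), 86.03489685058594)
side green [411. 265.] 567 [589.9 307.8] 132.5057373046875 rect ((589.5693359375, 307.37359619140625), (162.37367248535156, 212.75527954101562), 84.95350646972656)
```

```bash
cat > plan.py <<'E'
import sys,numpy as np
from plant import bot
from scipy.spatial.transform import Rotation as R
yaw=-0.0875; C=np.array([556,-45.5]); A=np.array([[np.cos(yaw),-np.sin(yaw)],[np.sin(yaw),np.cos(yaw)]])
def todeck(p): return A.T@(np.asarray(p)[:2]-C)
def go(*t):
    """deck x,y, world z, jaw yaw relative to deck -> tool shift"""
    o=bot.get_obs();Rt=R.from_euler('xyz',o["tcp_rot"])
    print("t %.2f"%o["time"],"deck",todeck(o["tool_pos"]).round(1),"z %.1f"%o["tool_pos"][2],"yaw",round(o["tcp_rot"][2]-yaw,3),"w",o["grip_width"].round(1))
    for x,y,z,a in t:
        s=Rt.inv().apply(np.r_[C+A@[x,y],z]-o["tool_pos"])
        da=(a+yaw-o["tcp_rot"][2]+np.pi)%(2*np.pi)-np.pi
        print((x,y,z,a),"->",s.round(1),"turn",round(-np.degrees(da)/5,2))
E
python3 - <<'E'
from plan import go,todeck
for n,p in dict(A=(556.8,126.2),B=(574.7,-58.4),plate=(510.5,-228.2),nut=(429,-113.5),tin=(684,38),pan=(519.7,-373)).items(): print(n,todeck(p).round(1))
go((-107,-186,275,0),(-107,-186,211,0),(45.5,-186,211,0))
E
```

```text
A [-14.2 171.1]
B [ 19.8 -11.2]
plate [ -29.4 -186. ]
nut [-120.6  -78.8]
tin [120.2  94.4]
pan [  -7.5 -329.4]Traceback (most recent call last):
  File "<stdin>", line 3, in <module>
  File "plan.py", line 9, in go
    print("t %.2f"%o["time"],"deck",todeck(o["tool_pos"]).round(1),"z %.1f"%o["tool_pos"][2],"yaw",round(o["tcp_rot"][2]-yaw,3),"w",o["grip_width"].round(1))
                                                                                                                                    ^^^^^^^^^^^^^^^^^^^^^
AttributeError: 'float' object has no attribute 'round'
```

```bash
sed -i 's/o\["grip_width"\].round(1)/round(o["grip_width"],1)/' plan.py
python3 - <<'E'
from plan import go
go((-107,-186,275,0),(-107,-186,211,0),(45.5,-186,211,0))
E
```

```text
t 0.10 deck [-341.3 -481.2] z 291.6 yaw 0.425 w 91.8
(-107, -186, 275, 0) -> [ 335.2 -172.2   16.9] turn 4.87
(-107, -186, 211, 0) -> [ 335.2 -172.1   80.9] turn 4.87
(45.5, -186, 211, 0) -> [ 474.1 -109.2   80.9] turn 4.87
```

Request:
carry_out(deltas=[[[35,-18,2,0.5],[75,-38,4,1],[115,-59,6,1.6],[155,-80,8,2.2],[195,-100,10,2.8],[235,-121,12,3.4],[275,-141,14,4],[310,-159,16,4.5],[335,-172,17,4.87],[335,-172,17,4.87],[335,-172,40,4.87],[335,-172,60,4.87],[335,-172,75,4.87],[335,-172,81,4.87],[335,-172,81,4.87]]], fingers=56)

```text
time: 1.6
tool_pos: [432.5, -222.3, 210.6]
tcp_rot: [-3.141, 0.002, -0.088]
contact_force: [-0.6, 0.4, 0.7]
grip_width: 56.0
```

```bash
python3 - <<'E'
from plan import go
go((-107,-186,211,0),(45.5,-186,211,0))
E
```

```text
t 1.60 deck [-107.6 -186.9] z 210.6 yaw -0.0 w 56.0
(-107, -186, 211, 0) -> [ 0.6 -0.9 -0.4] turn -0.0
(45.5, -186, 211, 0) -> [153.1  -1.   -0.7] turn -0.0
```

Request:
carry_out(deltas=[[[10,0,0,0],[19,0,0,0],[28,0,0,0],[37,0,0,0],[46,0,0,0],[55,0,0,0],[64,0,0,0],[73,0,0,0],[82,0,0,0],[91,0,0,0],[100,0,0,0],[109,0,0,0],[118,0,0,0],[127,0,0,0],[135,0,0,0],[142,0,0,0],[148,0,0,0],[151,0,0,0],[153,0,0,0],[153,0,0,0]]])

```text
time: 3.6
tool_pos: [585.8, -235.2, 211.0]
tcp_rot: [-3.141, -0.001, -0.087]
contact_force: [-1.9, 0.5, 0.9]
grip_width: 56.1
```

```bash
cat > see.py <<'E'
from h import *
from plan import todeck,yaw
from plant import bot
def see(tag,cams=("scene","side")):
    for n in cams:
        p,d=bot.capture(n);m=bot.camera_model(n);cv2.imwrite(f"pics/{n}_{tag}.png",p)
        W=world(d,m);z=W[...,2]
        for lab,lo,hi,b in(("deck",150,195,lambda D:(abs(D[...,0])<160)&(abs(D[...,1])<330)),):
            D=(W[...,:2]-[556,-45.5])@np.array([[np.cos(yaw),-np.sin(yaw)],[np.sin(yaw),np.cos(yaw)]])
            k=cv2.morphologyEx(((z>lo)&(z<hi)&b(D)).astype(np.uint8),cv2.MORPH_OPEN,np.ones((3,3)))
            for c,a,w in comps(k,np.dstack([D,z]),60):
                r=cv2.minAreaRect(np.float32(w[:,:2]))
                print(n,c.round(),a,"z %.0f..%.0f"%(w[:,2].min(),w[:,2].max()),"deck",np.round(r[0],1),np.round(r[1],1),"ang",round(r[2],1))
E
python3 - <<'E'
from see import see
from plan import go
see("1")
go((-70,66,275,1.571),(20,46,211,1.571))
E
```

```text
scene [320. 136.] 533 z 151..188 deck [118.2  93.2] [49.9 50.1] ang 68.2
scene [270. 171.] 547 z 151..162 deck [  6.8 161. ] [86.5 40.8] ang 66.1
scene [343. 192.] 941 z 150..162 deck [26.   0.4] [61.1 88.5] ang 58.4
side [312. 134.] 348 z 150..176 deck [-118.5  -77.4] [59.4 55.8] ang 20.2
side [236. 177.] 906 z 151..165 deck [ 104.3 -171.9] [92.1 83. ] ang 88.7
side [301. 186.] 803 z 150..164 deck [ 20.2 -11.1] [89.8 86.4] ang 33.2
side [362. 215.] 852 z 150..165 deck [-13.  171.8] [88.8 88.1] ang 17.7
side [309. 237.] 330 z 152..191 deck [121.8  94.7] [50.4 47.6] ang 36.8
t 3.70 deck [  46.2 -186.4] z 211.0 yaw 0.0 w 56.1
(-70, 66, 275, 1.571) -> [-116.1 -252.5  -64. ] turn -18.0
(20, 46, 211, 1.571) -> [-2.620e+01 -2.324e+02  1.000e-01] turn -18.0
```

Request:
carry_out(deltas=[[[-10,0,-2,0],[-14,0,-30,-1],[-16,0,-60,-2.5],[-18,-30,-64,-4],[-20,-60,-64,-5.6],[-22,-90,-64,-7.2],[-24,-120,-64,-8.8],[-26,-150,-64,-10.4],[-26,-175,-64,-12],[-26,-200,-64,-13.6],[-26,-220,-64,-15.2],[-26,-235,-64,-16.8],[-26,-242,-64,-18],[-26,-242,-64,-18],[-26,-242,-45,-18],[-26,-242,-25,-18],[-26,-242,-10,-18],[-26,-242,0,-18],[-26,-242,0,-18]]])

```text
time: 5.6
tool_pos: [580.0, 7.5, 210.0]
tcp_rot: [-3.139, 0.0, 1.481]
contact_force: [0.1, -0.8, -0.9]
grip_width: 56.3
```

```bash
python3 - <<'E'
from plan import go
go((20,40,211,1.571),(-15,-80,211,1.571),(-15,-285,211,1.571))
E
```

```text
t 5.60 deck [19.3 54.9] z 210.0 yaw 1.569 w 56.3
(20, 40, 211, 1.571) -> [-14.9   0.7  -1. ] turn -0.03
(-15, -80, 211, 1.571) -> [-134.9  -34.    -0.9] turn -0.03
(-15, -285, 211, 1.571) -> [-339.9  -33.6   -0.9] turn -0.03
```

Request:
carry_out(deltas=[[[-8,0.5,0,0],[-17,0.5,0,0],[-26,0.5,0,0],[-35,0.5,0,0],[-44,-3.5,0,0],[-53,-7,0,0],[-62,-11,0,0],[-71,-15,0,0],[-80,-19,0,0],[-89,-23,0,0],[-98,-27,0,0],[-107,-31,0,0],[-116,-34,0,0],[-126,-34,0,0],[-136,-34,0,0],[-146,-34,0,0],[-156,-34,0,0],[-166,-34,0,0],[-174,-34,0,0],[-180,-34,0,0]]])

```text
time: 7.6
tool_pos: [530.3, -168.7, 211.1]
tcp_rot: [-3.14, -0.001, 1.483]
contact_force: [0.6, 4.8, 4.6]
grip_width: 56.2
```

```bash
python3 - <<'E'
from see import see
from plan import go
see("2",("side",))
go((-15,-285,211,1.571))
E
```

```text
side [312. 134.] 340 z 150..178 deck [-121.2  -78.7] [60.  55.6] ang 23.1
side [253. 141.] 93 z 153..164 deck [  -4.5 -200. ] [21.9 45.2] ang 89.0
side [237. 176.] 980 z 150..165 deck [ 101.2 -171.3] [91.5 90.3] ang 87.6
side [362. 215.] 846 z 151..165 deck [-13.2 171.6] [90.  86.6] ang 34.8
side [309. 237.] 333 z 150..193 deck [123.2  95.8] [48.5 48.5] ang 81.6
t 7.65 deck [ -14.7 -125.9] z 211.1 yaw 1.57 w 55.9
(-15, -285, 211, 1.571) -> [-1.591e+02 -2.000e-01  1.000e-01] turn -0.01
```

Request:
carry_out(deltas=[[[-8,0,0,0],[-17,0,0,0],[-27,0,0,0],[-37,0,0,0],[-47,0,0,0],[-57,0,0,0],[-67,0,0,0],[-77,0,0,0],[-87,0,0,0],[-97,0,0,0],[-107,0,0,0],[-117,0,0,0],[-127,0,0,0],[-137,0,0,0],[-147,0,0,0],[-155,0,0,0],[-162,0,0,0],[-165,0,0,0],[-165,0,-20,0],[-165,0,-64,0]]])

```text
time: 9.65
tool_pos: [515.5, -331.9, 272.1]
tcp_rot: [-3.134, -0.005, 1.484]
contact_force: [0.7, -0.2, 0.4]
grip_width: 56.1
```

```bash
python3 - <<'E'
from see import see
from plan import go
see("3")
go((-14,240,275,1.571),(-14,240,211,1.571))
E
```

```text
scene [320. 136.] 528 z 150..189 deck [118.2  93.5] [50.8 49.4] ang 66.9
scene [275. 167.] 165 z 153..161 deck [ 15.9 155.7] [65.5 19.7] ang 64.3
scene [430. 193.] 1696 z 150..163 deck [  99.8 -171.9] [90.5 91.6] ang 89.4
scene [350. 268.] 675 z 150..173 deck [-121.3  -78.9] [57.9 55.1] ang 22.8
side [312. 134.] 350 z 150..176 deck [-120.9  -78.1] [55.5 60. ] ang 51.0
side [237. 175.] 1016 z 150..165 deck [ 100.6 -171.5] [92.1 90.4] ang 88.3
side [362. 215.] 848 z 150..166 deck [-13.3 171.7] [89.1 86.8] ang 34.8
side [309. 237.] 334 z 152..191 deck [122.9  95.2] [49.5 48.5] ang 81.1
t 9.75 deck [ -12.2 -290.6] z 281.3 yaw 1.571 w 56.0
(-14, 240, 275, 1.571) -> [530.6  -1.5   3. ] turn 0.0
(-14, 240, 211, 1.571) -> [531.   -2.1  67. ] turn 0.0
```

View pics/side_3.png

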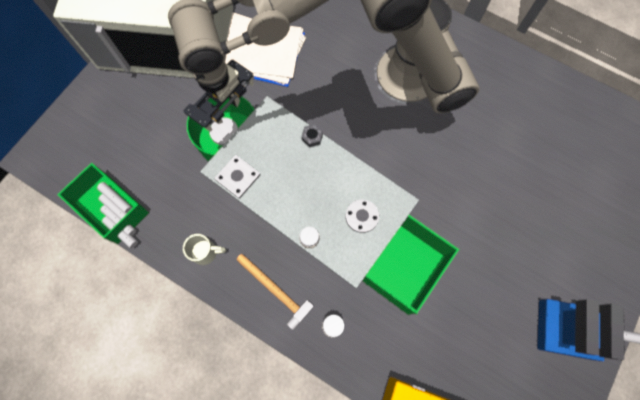

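The first flange is in the pan: a light disc shows at about (222,130) in the side view. The tin, the nut and the plate, which now sits to one side, haven't moved. Next is the second flange.

Request:
carry_out(deltas=[[[15,0,0,0],[45,0,0,0],[85,0,0,0],[125,0,0,0],[165,0,0,0],[205,0,0,0],[245,0,0,0],[285,0,0,0],[325,0,0,0],[365,0,0,0],[405,0,0,0],[445,0,0,0],[485,0,0,0],[515,-1,0,0],[530,-1,0,0],[530,-1,15,0],[530,-1,35,0],[530,-1,52,0],[530,-1,62,0],[530,-1,64,0]]])

```text
time: 11.75
tool_pos: [561.0, 194.9, 209.5]
tcp_rot: [-3.138, 0.001, 1.483]
contact_force: [-0.1, -0.2, 0.6]
grip_width: 55.8
```

```bash
python3 - <<'E'
from plan import go
go((-13.5,240,211,1.571),(-13.5,60,211,1.571),(-13.5,-290,211,1.571))
E
```

```text
t 11.75 deck [-16.  239.9] z 209.5 yaw 1.571 w 55.8
(-13.5, 240, 211, 1.571) -> [ 0.1  2.5 -1.5] turn -0.0
(-13.5, 60, 211, 1.571) -> [-179.9    2.5   -1.3] turn -0.0
(-13.5, -290, 211, 1.571) -> [-529.9    2.5   -0.9] turn -0.0
```

Request:
carry_out(deltas=[[[-6,2,-1,0],[-14,2,-1,0],[-23,2,-1,0],[-32,2,-1,0],[-42,2,-1,0],[-52,2,-1,0],[-62,2,-1,0],[-72,2,-1,0],[-82,2,-1,0],[-92,2,-1,0],[-102,2,-1,0],[-112,2,-1,0],[-122,2,-1,0],[-132,2,-1,0],[-142,2,-1,0],[-152,2,-1,0],[-162,2,-1,0],[-171,2,-1,0],[-177,2,-1,0],[-180,2,-1,0]]])

```text
time: 13.75
tool_pos: [548.1, 15.2, 212.2]
tcp_rot: [-3.141, 0.0, 1.483]
contact_force: [0.4, 5.6, 5.1]
grip_width: 56.1
```

Request:
carry_out(deltas=[[[-6,0,0,0],[-14,0,0,0],[-23,0,0,0],[-32,0,0,0],[-42,0,0,0],[-52,0,0,0],[-62,0,0,0],[-72,0,0,0],[-82,0,0,0],[-92,0,0,0],[-102,0,0,0],[-112,0,0,0],[-122,0,0,0],[-132,0,0,0],[-142,0,0,0],[-152,0,0,0],[-162,0,0,0],[-171,0,0,0],[-177,0,0,0],[-180,0,0,0]]])

```text
time: 15.75
tool_pos: [532.2, -163.7, 212.0]
tcp_rot: [-3.141, -0.0, 1.483]
contact_force: [0.4, 5.1, 4.1]
grip_width: 55.8
```

```bash
python3 - <<'E'
from see import see
from plan import go
see("4",("side",))
go((-13.5,-290,211,1.571))
E
```

```text
side [313. 135.] 327 z 150..175 deck [-120.   -76.1] [56.4 55.6] ang 85.2
side [254. 142.] 87 z 153..164 deck [  -4.1 -193.8] [45.3 21.9] ang 21.7
side [236. 176.] 974 z 150..165 deck [ 101.5 -171.5] [92.1 89.4] ang 86.9
side [309. 237.] 338 z 150..191 deck [121.7  95.3] [50.1 47.6] ang 33.7
t 15.80 deck [ -13.4 -120.1] z 212.0 yaw 1.571 w 55.9
(-13.5, -290, 211, 1.571) -> [-1.699e+02 -1.000e-01  1.000e+00] turn -0.0
```

Request:
carry_out(deltas=[[[-8,0,0,0],[-17,0,0,0],[-27,0,0,0],[-37,0,0,0],[-47,0,0,0],[-57,0,0,0],[-67,0,0,0],[-77,0,0,0],[-87,0,0,0],[-97,0,0,0],[-107,0,0,0],[-117,0,0,0],[-127,0,0,0],[-137,0,0,0],[-147,0,0,0],[-157,0,0,0],[-166,0,0,0],[-171,0,0,0],[-171,0,-20,0],[-171,0,-64,0]]])

```text
time: 17.8
tool_pos: [516.4, -333.2, 273.0]
tcp_rot: [-3.134, -0.005, 1.483]
contact_force: [0.1, -0.1, -0.4]
grip_width: 56.1
```

```bash
python3 - <<'E'
from see import see
from plan import go
see("5")
go((-13.5,-290,275,1.571),(175,-171.5,275,0),(175,-171.5,211,0))
E
```

```text
scene [320. 137.] 536 z 150..189 deck [117.9  93.7] [50.4 50.2] ang 63.8
scene [430. 193.] 1705 z 150..163 deck [ 100.  -171.9] [90.3 91.6] ang 88.9
scene [350. 268.] 685 z 150..173 deck [-121.4  -78.9] [58.2 54.9] ang 22.3
side [312. 134.] 358 z 150..177 deck [-120.3  -77.4] [60.4 56.8] ang 35.5
side [237. 175.] 1028 z 150..165 deck [ 100.3 -171.3] [90.8 90.8] ang 88.1
side [309. 237.] 331 z 153..193 deck [122.7  95.8] [47.4 47.6] ang 34.5
t 17.90 deck [ -11.2 -291.9] z 282.3 yaw 1.571 w 56.0
(-13.5, -290, 275, 1.571) -> [ 1.9 -2.3  7.3] turn 0.0
(175, -171.5, 275, 0) -> [120.3 186.2   8.2] turn 18.0
(175, -171.5, 211, 0) -> [120.7 185.7  72.2] turn 18.0
```

View pics/side_5.png

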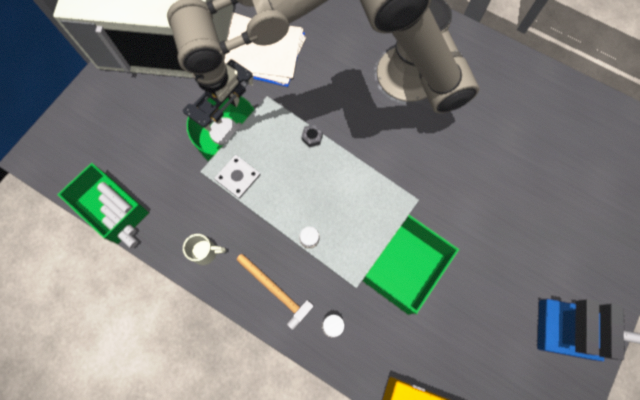

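Request:
carry_out(deltas=[[[5,8,0,1],[15,22,0,2.6],[25,38,0,4.2],[37,56,0,5.8],[50,75,0,7.4],[63,95,0,9],[75,113,0,10.6],[87,131,0,12.2],[98,148,0,13.8],[108,163,0,15.4],[115,174,0,17],[119,180,0,18],[119,180,0,18],[119,180,0,18]]])

```text
time: 19.3
tool_pos: [707.2, -231.0, 275.8]
tcp_rot: [3.142, 0.001, -0.084]
contact_force: [-0.5, 0.8, -0.3]
grip_width: 55.8
```

```bash
python3 - <<'E'
from see import see
from plan import go
see("6")
go((167,-171.5,275,0),(167,-171.5,211,0),(56,-171.5,211,0))
from h import *
a=cv2.imread("pics/scene_6.png")[200:350,400:560];b=cv2.imread("pics/side_6.png")[70:190,160:288]
cv2.imwrite("pics/pan6.png",np.hstack([cv2.resize(a,(400,400)),cv2.resize(b,(400,400))]))
E
```

```text
scene [320. 136.] 530 z 151..187 deck [117.9  93.7] [51.  49.9] ang 65.4
scene [442. 206.] 304 z 150..162 deck [  88.3 -211.9] [27.8 81.4] ang 70.4
side [312. 134.] 359 z 150..178 deck [-119.2  -77.6] [62.2 55.1] ang 20.6
side [242. 169.] 502 z 150..165 deck [  81.5 -171.3] [92.2 53.4] ang 89.3
side [309. 237.] 327 z 150..191 deck [122.9  96.3] [47.8 48.5] ang 86.9
t 19.40 deck [ 166.6 -171.9] z 276.2 yaw 0.002 w 56.3
(167, -171.5, 275, 0) -> [ 0.4 -0.4  1.2] turn 0.02
(167, -171.5, 211, 0) -> [ 0.4 -0.4 65.2] turn 0.02
(56, -171.5, 211, 0) -> [-110.6   -0.6   65.3] turn 0.02
```

View pics/pan6.png

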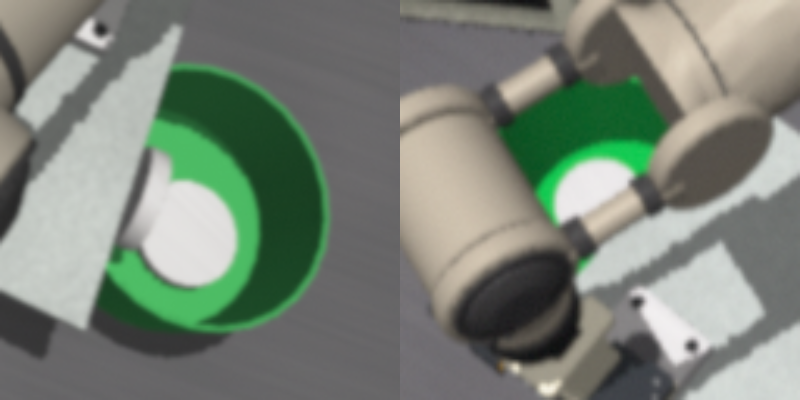

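The crop shows both flanges inside the pan: one lies flat and the other leans on its near wall. Now I'll bring the plate back to the centreline.

Request:
carry_out(deltas=[[[0,0,15,0],[0,0,35,0],[0,0,55,0],[0,0,65,0],[0,0,65,0],[-8,0,65,0],[-17,0,65,0],[-26,0,65,0],[-35,0,65,0],[-44,0,65,0],[-54,0,65,0],[-64,0,65,0],[-74,0,65,0],[-84,0,65,0],[-94,0,65,0],[-102,0,65,0],[-108,0,65,0],[-111,0,65,0],[-112,0,65,0],[-112,0,65,0]]])

```text
time: 21.4
tool_pos: [596.5, -221.5, 212.1]
tcp_rot: [3.141, -0.002, -0.087]
contact_force: [4.8, -0.1, 4.0]
grip_width: 56.4
```

```bash
python3 - <<'E'
from see import see
from plan import go
see("7")
go((0,-242,275,1.571),(0,-242,211,1.571))
E
```

```text
scene [320. 136.] 528 z 150..189 deck [117.7  93.2] [49.8 49.6] ang 70.0
scene [426. 257.] 66 z 151..161 deck [ -35.5 -210.9] [13.2 23.1] ang 83.4
side [312. 134.] 358 z 150..177 deck [-119.4  -78.2] [61.4 55.6] ang 21.6
side [268. 142.] 335 z 151..164 deck [ -24.3 -172. ] [89.5 44.1] ang 89.9
side [309. 237.] 332 z 150..191 deck [123.   94.9] [49.7 48.6] ang 80.8
t 21.50 deck [  55.7 -171.7] z 211.8 yaw 0.0 w 55.9
(0, -242, 275, 1.571) -> [-55.6  70.3 -63.3] turn -18.0
(0, -242, 211, 1.571) -> [-55.8  70.2   0.7] turn -18.0
```

Request:
carry_out(deltas=[[[8,0,0,0],[12,0,-10,0],[12,0,-45,0],[8,5,-63,-1],[0,15,-63,-2.6],[-10,25,-63,-4.2],[-20,35,-63,-5.8],[-30,45,-63,-7.4],[-40,55,-63,-9],[-50,63,-63,-10.6],[-56,68,-63,-12.2],[-56,68,-63,-13.8],[-56,68,-63,-15.4],[-56,68,-63,-17],[-56,68,-63,-18],[-56,68,-50,-18],[-56,68,-30,-18],[-56,68,-12,-18],[-56,68,0,-18],[-56,68,0,-18]]])

```text
time: 23.5
tool_pos: [533.2, -283.5, 208.7]
tcp_rot: [-3.137, -0.002, 1.482]
contact_force: [0.1, -0.2, 0.9]
grip_width: 55.9
```

```bash
python3 - <<'E'
from see import see
from plan import go
see("8")
go((0,0,211,1.571),(0,275,211,1.571))
E
```

```text
scene [320. 136.] 522 z 150..188 deck [117.9  93.6] [50.2 49.8] ang 50.4
side [312. 134.] 354 z 150..176 deck [-119.4  -77.9] [60.4 56.2] ang 18.2
side [260. 148.] 958 z 150..165 deck [  -1.7 -171.9] [92.2 91.4] ang 89.7
side [309. 237.] 331 z 150..192 deck [121.5  96.4] [50.4 47.2] ang 27.3
t 23.60 deck [  -0.9 -239.6] z 211.2 yaw 1.57 w 55.9
(0, 0, 211, 1.571) -> [239.6   0.8   0.3] turn -0.01
(0, 275, 211, 1.571) -> [5.146e+02 6.000e-01 3.000e-01] turn -0.01
```

Request:
carry_out(deltas=[[[6,0,0,0],[14,0,0,0],[23,0,0,0],[32,0,0,0],[42,0,0,0],[52,0,0,0],[62,0,0,0],[72,0,0,0],[82,0,0,0],[92,0,0,0],[102,0,0,0],[112,0,0,0],[122,0,0,0],[132,0,0,0],[142,0,0,0],[152,0,0,0],[162,0,0,0],[171,0,0,0],[177,0,0,0],[180,0,0,0]]])

```text
time: 25.6
tool_pos: [549.7, -104.1, 211.4]
tcp_rot: [3.141, 0.0, 1.484]
contact_force: [-0.4, -5.6, 3.4]
grip_width: 55.9
```

```bash
python3 - <<'E'
from see import see
from plan import go
see("9")
go((0,285,211,1.571))
E
```

```text
scene [320. 135.] 435 z 152..189 deck [119.1  94.4] [47.1 50.1] ang 72.1
scene [351. 270.] 616 z 151..173 deck [-127.1  -81.2] [52.2 55.2] ang 20.7
side [309. 182.] 975 z 150..167 deck [-1.8 -0.1] [92.2 88. ] ang 0.8
side [309. 237.] 336 z 151..190 deck [122.   94.9] [50.4 47.6] ang 36.8
t 25.70 deck [ -1.3 -58.7] z 211.0 yaw 1.572 w 56.1
(0, 285, 211, 1.571) -> [3.437e+02 1.500e+00 3.000e-01] turn 0.01
```

Request:
carry_out(deltas=[[[6,0,0,0],[14,0,0,0],[23,0,0,0],[32,0,0,0],[42,0,0,0],[52,0,0,0],[62,0,0,0],[72,0,0,0],[82,0,0,0],[92,0,0,0],[102,0,0,0],[112,0,0,0],[122,0,0,0],[132,0,0,0],[142,0,0,0],[152,0,0,0],[162,0,0,0],[171,0,0,0],[177,0,0,0],[180,0,0,0]]])

```text
time: 27.7
tool_pos: [565.4, 75.2, 211.2]
tcp_rot: [-3.142, 0.0, 1.484]
contact_force: [-0.1, -2.8, -0.6]
grip_width: 56.1
```

Request:
carry_out(deltas=[[[8,0,0,0],[17,0,0,0],[27,0,0,0],[37,0,0,0],[47,0,0,0],[57,0,0,0],[67,0,0,0],[77,0,0,0],[87,0,0,0],[97,0,0,0],[107,0,0,0],[117,0,0,0],[127,0,0,0],[137,0,0,0],[147,0,0,0],[157,0,0,0],[164,0,0,0],[164,0,-20,0],[164,0,-60,0],[164,0,-80,0]]])

```text
time: 29.7
tool_pos: [580.3, 238.5, 294.3]
tcp_rot: [3.138, -0.001, 1.484]
contact_force: [0.1, -0.0, 1.4]
grip_width: 56.3
```

Request:
carry_out(deltas=[[[-15,-10,0,0],[-40,-30,0,0],[-70,-50,0,0],[-100,-70,0,0],[-130,-90,0,0],[-160,-110,0,0],[-180,-125,0,0],[-190,-130,0,0],[-190,-130,0,0]]])

```text
time: 30.6
tool_pos: [433.6, 59.4, 291.6]
tcp_rot: [3.141, 0.0, 1.482]
contact_force: [-0.7, 0.1, 0.0]
grip_width: 55.9
```

```bash
python3 - <<'E'
from see import see
from plan import go
see("10")
go((0,0,290,1.571))
from h import *
a=cv2.imread("pics/scene_10.png");b=cv2.imread("pics/side_10.png")
cv2.imwrite("pics/end.png",np.hstack([cv2.resize(a[80:340,130:540],(410,300)),cv2.resize(b[80:320,170:470],(375,300))]))
E
```

```text
scene [320. 137.] 535 z 150..189 deck [117.7  92.8] [48.9 50.7] ang 70.3
scene [350. 268.] 708 z 150..172 deck [-121.6  -79.5] [54.9 60.5] ang 51.1
side [312. 134.] 351 z 150..177 deck [-121.   -78.2] [56.9 60.4] ang 54.1
side [309. 237.] 333 z 150..191 deck [121.9  95.4] [50.4 47.4] ang 34.6
t 30.70 deck [-130.4   94.8] z 291.4 yaw 1.571 w 56.3
(0, 0, 290, 1.571) -> [-94.8 130.4   1.5] turn -0.0
```

View pics/end.png

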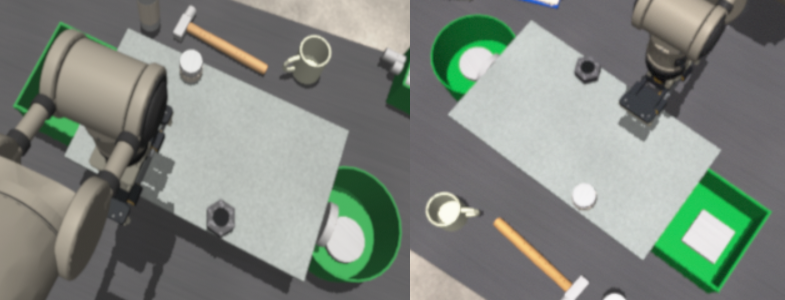

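The deck holds only the tin and the nut. The plate lies flat in the crate, at about (708,236) in the composite, and both flanges are in the pan, at about (335,235). The arm is touching nothing, so I'm handing in.

```bash
python3 -c "
from plant import bot
print(bot.close_job())"
```

```text
the job is handed in; nothing more can be done
None
```

The deck is cleared and the job handed in at about 31 s of the 72 s allowed: both flanges are in the pan and the plate is in the crate. I pushed with the two half-open fingers:
1. The plate went aside first, because it blocked the way to the pan.
2. Each flange then went off the pan end in turn.
3. The plate came back to the centreline and went off the crate end.

**Last checks:**
- **Plate:** it lies flat in the crate.
- **Flanges:** one lies flat in the pan. The other is inside too, but it leans against the pan's wall under the deck edge. The scene camera sees it only in part, so its exact rest pose was not measured.
- **Tin and nut:** both are within about 3 mm of where they started, which is about how far the two cameras differ.
- **Arm:** contact force was about zero and the fingertips were clear of everything. Between pushes I read no more than about 8 N.

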